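Lift the pressed tile out of its mould and hold it up

TASK

One of the two hand moulds holds a whole round tile, the other only a broken half. Take the handle of the lever on the mould with the whole tile, swing it up until its eccentric is at its high point and the tile is lifted as far as it goes, and keep holding it there so that I can take the tile off by its edges: the lever springs back if let go, so finish while still holding it. Do not touch the tiles, they mark easily; leave the other mould's lever down and the things around where they are.

Things in the scene. Friction and masses are not known exactly. Their poses are not given: they have to be found in the camera images.
- tile: The whole tile: a round, flat, off-white pressed-clay tile, 90 mm across, 10 mm thick, about 130 g, not yet fired. It lies flat in the round cavity of one of the two moulds (either one), its top about 2 mm below the mould's rim. Origin: centre of its underside.
- half_tile: The broken tile: one half of the same kind of tile, a half disc of radius 45 mm, 10 mm thick, with a ragged broken edge. It lies flat in the cavity of the other mould, turned any way. Origin: underside, at the centre of the full circle, near the middle of the broken edge.
- mould_a_rim (a point): Centre of the cavity's mouth of mould A (robot's left), 104 mm above the table. Fixed: 130 mm square steel die block, 94 mm round cavity, on a dark board 200 x 220 x 18 mm. x: level along the lever's shaft, away from the lever; y: level, to the side where the lever rests; z up. A lift plate in the cavity carries the tile; an eccentric on the shaft raises it.
- pivot_a (a point): Point on the lever shaft's axis of mould A, level with the handle's middle: 133 mm to -x of the cavity's centre (robot's side), 58 mm above the table. Axes as at the rim; the shaft is along x. The handle's middle moves on a 150 mm circle about it: at lever value q it is at y = 150 cos q, z = 150 sin q mm from here.
- handle_a: Handle of mould A's lever: black round grip, 22 mm diameter, 78 mm long, level, parallel to the shaft, spinning freely on its pin: pinched from above, the tool can keep pointing down while the lever swings. It sticks out from the lever arm (steel bar 8 x 22 mm) towards the robot, 6 mm from the arm. Origin: middle of the grip.
- lever_a (a joint): Lever angle of mould A, rad: 0 at rest, level towards +y; grows as the handle swings up. At 1.571 (straight up) the eccentric is at its high point: plate up 16 mm, tile's underside 4 mm above the rim. Beyond, the plate sinks again; stop at 2.1. Spring and weight pull it back to rest with 4 to 6 N at the handle; it falls back when let go.
- mould_b_rim (a point): Centre of the cavity's mouth of mould B (robot's right), 104 mm above the table. Fixed: 130 mm square steel die block, 94 mm round cavity, on a dark board 200 x 220 x 18 mm. x: level along the lever's shaft, away from the lever; y: level, to the side where the lever rests; z up. A lift plate in the cavity carries the tile; an eccentric on the shaft raises it.
- pivot_b (a point): Point on the lever shaft's axis of mould B, level with the handle's middle: 133 mm to -x of the cavity's centre (robot's side), 58 mm above the table. Axes as at the rim; the shaft is along x. The handle's middle moves on a 150 mm circle about it: at lever value q it is at y = 150 cos q, z = 150 sin q mm from here.
- handle_b: Handle of mould B's lever: black round grip, 22 mm diameter, 78 mm long, level, parallel to the shaft, spinning freely on its pin: pinched from above, the tool can keep pointing down while the lever swings. It sticks out from the lever arm (steel bar 8 x 22 mm) towards the robot, 6 mm from the arm. Origin: middle of the grip.
- lever_b (a joint): Lever angle of mould B, rad: 0 at rest, level towards +y; grows as the handle swings up. At 1.571 (straight up) the eccentric is at its high point: plate up 16 mm, tile's underside 4 mm above the rim. Beyond, the plate sinks again; stop at 2.1. Spring and weight pull it back to rest with 4 to 6 N at the handle; it falls back when let go.
- scrap_tin: Bystander: fluted metal tin 105 mm across, 28 mm high, heaped with broken bits. Origin: centre of its underside.
- brush_pot: Bystander: white plastic pot 68 mm across, 55 mm high, with a brush standing in it, 185 mm high in all. Origin: centre of its underside.
- rib: Bystander: flat wooden smoothing rib, 127 x 42 x 8 mm, lying on the table. Origin: centre of its underside.
There are look-alikes about, which are no part of the job. Leave any orange or purple look-alike of the tile alone.

How it is judged:
By the outcome, as a careful person would: the job done as asked, in the order asked, and still so for the second after the job is handed in, while the arm keeps its last pose, push and grip.
It also fails if it takes over 35 s, if anything falls off the work surface, if the arm or the gripper's body presses on something with over 40 N, if the wrist force passes 120 N, or if a joint passes its speed limit or range.

ROBOT

A 6-joint arm with a two-finger parallel gripper is mounted at the origin on the work surface. World frame = base frame: x ahead of the robot, y to its left, z up, the work surface at z = 0. Lengths are in mm, angles in degrees, forces in N, time in s.
With the tool pointing down it reaches from about 250 to 850 mm from the base axis. Payload 12.5 kg.
Tool frame: the origin (TCP) lies at the very end of the fingers, on their centre line; the grasp point (between the pads) lies 19 mm behind it (manip.grasp_offset is the z of the grasp point in the tool frame, in mm); z points along the fingers, y is the line along which they close (so a half turn about z gives the same grasp; the last joint's range is limited). The gripper opens to 93 mm and grips with 3 to 60 N. Pads are 15 mm wide; open, the fingers measure 128 mm over their backs; the gripper's body (75 mm by 188 mm) begins 65 mm behind the grasp point.
Start: joints at [72.445, 20.094, 94.641, -0, 65.266, -4.847], TCP at [120.961, 536.519, 218.633] pointing down, gripper open.
Joint ranges: [-157.81, 157.81], [-45, 120.19], [0.68, 151.7], [-89.99, 269.99], [4.06, 180], [-164.3, 164.3]. Speed limits (degrees/s): [127.2, 127.2, 159.86, 180, 180, 180].

INTERFACE

Orientations are given as [roll, pitch, yaw] about the fixed x, y, z axes, in that order (R = Rz(yaw) Ry(pitch) Rx(roll)).
In Python, from bench import manip gives the robot as it stands. The module is installed in compiled form; this text tells all that it offers.
- The arm moves only by the shell command python3 -m creep 'ROWS' [FORCE]. ROWS is a JSON object whose one key "plan" holds a list of rows, each an object of numbers: "x", "y", "z": the shift along the tool's x, y, z in mm; "ax", "ay", "az": the turn, a rotation vector about the tool's x, y, z in rad; "claw": the finger opening in mm, from 0 to 93. A call has 1 to 20 rows; each row is the pose to reach, as a shift and turn from the pose commanded when the call began, along the tool's axes at that moment; what a row does not reach only later rows make up. A row lasts 1/10 s, in which the tool goes at most 50 mm and 8.59 degrees, less where a joint would pass 70% of its speed; a pose out of reach is approached as far as the arm can. A call with a gripper value outside its range is refused whole. The fingers move at their own pace and stop on an object; FORCE is the grip in N (left out, the last holds). Time passes only in rows, so rows that repeat a pose let the fingers close. It gives the time, the measured TCP pose, the force, the opening and the grip force at its end, in the units of the state.
- manip.sense(): the state, without advancing time (a new reading comes with each control period).
- manip.camera(name): name is "scene" or "top"; returns the picture (384x512x3 uint8, red, green, blue); there is no depth.
- manip.get_calibration(name): a dict with "fx", "fy", "cx", "cy" (pixels), "eye" and "rotation" of the camera in the world. Camera axes: x right, y down, z forward; pixel columns grow to the right and rows downward; lengths in mm; the calibration is good to about 2 mm. A picture is of the moment at which its call begins. get_calibration takes no time and is no camera call.
- manip.finish_job(): hands the job in; it is judged then, once.
The state is a dict: "t": time; "q": joint angles; "joint_velocities": joint speeds; "effort": joint torques, N m; "eef_pos": TCP position; "ee_rot": TCP orientation; "contact_force": force on the tool from outside, world axes, zero at the start; "wrist_torque": the same for the moment, N m; "finger_gap": opening from 0.0 (shut) to 1.0 (fully open); "grasp_force": force on a finger pad.
Only numpy, scipy, OpenCV 4.12 (cv2) and the standard library are available. Lean on these libraries where they do the work, as an engineer would, in place of code of your own. Each camera call takes 0.05 s, during which the arm holds its last target. There are 200 camera calls.

## Working session

There is one attempt and no reset: what is moved stays moved. The work goes in short steps, Python scripts to look and compute and a shell command to move; the robot and the scene stay as the last step left them, time stands still between calls to the robot, and variables do not carry over. Pictures are saved under pics/ and viewed, at most 10 in all, crops included, and the job is handed in when it is done.

```bash
mkdir -p pics; python3 - <<'E'
from bench import manip
import cv2
s=manip.sense();print(s, manip.grasp_offset)
for n in("scene","top"):
    im=manip.camera(n);cv2.imwrite(f"pics/{n}0.png",im[:,:,::-1]);print(n,manip.get_calibration(n))
E
```

```text
{'t': 0.0, 'q': array([ 7.24455520e+01,  2.01254126e+01,  9.46772705e+01, -1.33559692e-03,
        6.52663660e+01, -4.84750194e+00]), 'joint_velocities': array([ 0.05192836,  0.03949405,  0.04088979,  0.09159603, -0.05822817,
       -0.02064487]), 'effort': array([-8.49432654e-04, -4.97315884e+01, -2.85251570e+01,  6.97725546e-02,
        2.59342999e-02, -1.05660308e-04]), 'eef_pos': array([120.85694882, 536.19507348, 218.08903322]), 'ee_rot': array([-1.79931095e+02, -4.62685598e-03,  1.67293611e+02]), 'contact_force': array([0.84631858, 0.22794073, 0.70831552]), 'wrist_torque': array([ 0.06281879,  0.01561898, -0.01063189]), 'grasp_force': 0.0, 'finger_gap': 0.9970285024396561} -18.8
scene {'fx': 352.5392797509395, 'fy': 352.5392797509395, 'cx': 252.36165214563664, 'cy': 189.21668691390244, 'eye': array([1377.60293574,   67.18309478, 1006.55799417]), 'rotation': array([-139.05741386,   -0.72099422,   98.85245953])}
top {'fx': 427.48059212217316, 'fy': 427.48059212217316, 'cx': 253.93232705895088, 'cy': 191.39696116349225, 'eye': array([ 416.50848741,  -65.08734728, 1236.81879048]), 'rotation': array([-170.04314086,    0.81235918,  -88.53959419])}
```

View pics/scene0.png

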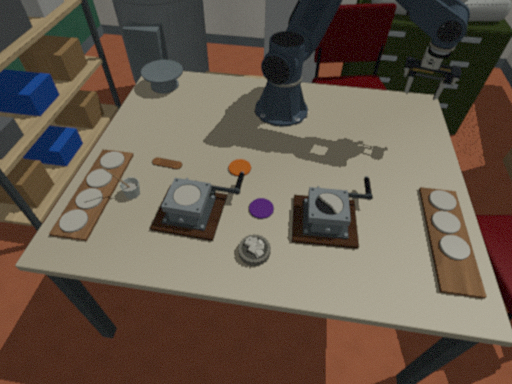

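View pics/top0.png

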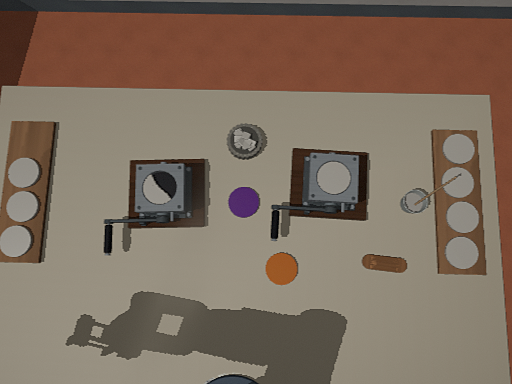

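The whole tile is in mould B (top view: tile at about (334,178), handle at about (275,223)). The half tile is in mould A, at about (160,187). In the scene view, B's handle is at about (238,183).

```bash
cat > h.py <<'E'
import numpy as np, cv2
from bench import manip
from scipy.spatial.transform import Rotation as Ro
def cal(n):
    c=manip.get_calibration(n);return c,Ro.from_euler('xyz',c['rotation'],degrees=True).as_matrix()
def ray(n,u,v):
    c,R=cal(n);return c['eye'],R@np.array([(u-c['cx'])/c['fx'],(v-c['cy'])/c['fy'],1])
def plane(n,u,v,z):
    e,d=ray(n,u,v);return e+d*(z-e[2])/d[2]
def tri(a,b):
    (e,d),(f,g)=ray('top',*a),ray('scene',*b)
    s=np.linalg.lstsq(np.c_[d,-g],f-e,rcond=None)[0]
    p,q=e+s[0]*d,f+s[1]*g;return (p+q)/2,np.linalg.norm(p-q)
def proj(n,P):
    c,R=cal(n);p=R.T@(np.array(P)-c['eye']);return np.array([c['fx']*p[0]/p[2]+c['cx'],c['fy']*p[1]/p[2]+c['cy']])
E
python3 - <<'E'
import cv2,numpy as np
from h import *
T=cv2.imread('pics/top0.png');S=cv2.imread('pics/scene0.png')
def blobs(I,x0,y0,x1,y1,f):
    m=np.zeros(I.shape[:2],np.uint8);m[y0:y1,x0:x1]=f(I[y0:y1,x0:x1].astype(int))
    n,l,s,c=cv2.connectedComponentsWithStats(m)
    for i in range(1,n):
        if s[i,4]>25:
            print(s[i],c[i].round(2)); ct=cv2.findContours((l==i).astype(np.uint8),0,1)[0][0]; print('  box',[np.round(v,1) for v in cv2.minAreaRect(ct)])
dark=lambda a:(a.max(2)<45)
white=lambda a:(a.min(2)>165)
print('T dark');blobs(T,262,200,290,245,dark)
print('S dark');blobs(S,225,170,246,200,dark)
print('T white');blobs(T,312,158,356,200,white)
print('S white');blobs(S,170,180,205,210,white)
a=cv2.resize(T[145:245,255:375],None,fx=4,fy=4,interpolation=2);b=cv2.resize(S[160:240,145:250],None,fx=3.8,fy=3.8,interpolation=2)[:, :318]
a=cv2.resize(T[145:245,260:370],(440,400));b=cv2.resize(S[160:260,160:250],(360,400))
cv2.imwrite('pics/c.png',np.hstack([a,b]))
E
```

```text
T dark
[271 210   8  29 189] [274.62 223.94]
  box [array([274.6, 223.9]), array([ 6.7, 28. ]), np.float64(3.4)]
S dark
[236 173   7  16  57] [239.26 180.49]
  box [array([239.3, 180.2]), array([ 3.7, 15.2]), np.float64(15.9)]
[225 189  14   5  33] [231.73 190.79]
  box [array([231.5, 190.7]), array([13.3,  2.6]), np.float64(9.5)]
T white
S white
```

View pics/c.png

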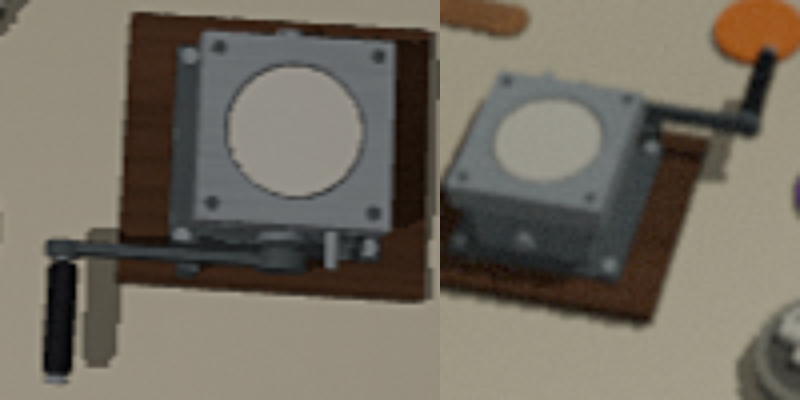

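The crop confirms the whole round tile in B. The lever lies level and its handle points towards the robot, with its middle at about top (274.6,223.9) and scene (239.3,180.5).

```bash
python3 - <<'E'
from h import *
P,g=tri((274.6,223.9),(239.3,180.4));print('handle mid',P.round(1),g.round(1))
print('at z58',plane('top',274.6,223.9,58).round(1),plane('scene',239.3,180.4,58).round(1))
a=np.deg2rad(3.4)
for s in(1,-1):
    for k in(14,-14): print(s,k,plane('top',274.6-s*k*np.sin(a),223.9+k*np.cos(a),58).round(1))
T=cv2.imread('pics/top0.png');S=cv2.imread('pics/scene0.png')
def tile(I,x,y):
    hsv=I.astype(int);m=((hsv.min(2)>100)&(hsv[:,:,2]-hsv[:,:,0]>6)).astype(np.uint8)
    n,l,s,c=cv2.connectedComponentsWithStats(m,connectivity=4);i=l[y,x];print(i,s[i],c[i]);return c[i]
t=tile(T,334,178);s=tile(S,186,195)
print('tile',tri(t,s),plane('top',*t,102),plane('scene',*s,102))
print(T[178,334],T[165,310],T[225,275])
# block corner bolts (crop px -> image): top
B=[(219,47),(378,57),(210,203),(373,213)];B=[(260+u/4,145+v/4) for u,v in B]
W=[plane('top',*b,104)[:2] for b in B];print(np.round(W,1),np.mean(W,0))
for i,j in((0,1),(2,3),(0,2),(1,3)): print(np.degrees(np.arctan2(*(W[j]-W[i])[::-1])).round(1))
E
```

```text
handle mid [ 532.6 -101.3   62.5] 2.1
at z58 [ 533.2 -102.5   58. ] [ 528.5 -101.1   58. ]
1 14 [ 494.7 -100.9   58. ]
1 -14 [ 572.1 -104.1   58. ]
-1 14 [ 494.8 -105.4   58. ]
-1 -14 [572.  -99.5  58. ]
45 [317 162  34  32 849] [333.22025913 177.38987044]
189 [173 185  28  20 434] [186.42626728 194.50921659]
tile (array([ 658.82710088, -257.0925351 ,  100.69429881]), np.float64(0.8465559750179984)) [ 658.6428462  -257.29337627  102.        ] [ 659.85466539 -256.18772797  102.        ]
[135 143 147] [101 101  96] [21 21 18]
[[ 714.5 -207.2]
 [ 709.9 -314.9]
 [ 606.7 -201.2]
 [ 602.4 -310. ]] [ 658.37792774 -258.33540972]
-92.5
-92.2
176.9
177.4
```

```bash
python3 -m creep '{"plan":[{"x":-30,"y":-30,"z":0,"az":-0.02,"claw":70},{"x":-542,"y":-532,"z":50,"az":-0.173,"claw":70},{"x":-542,"y":-532,"z":50,"az":-0.173,"claw":70},{"x":-542,"y":-532,"z":50,"az":-0.173,"claw":70},{"x":-542,"y":-532,"z":50,"az":-0.173,"claw":70},{"x":-542,"y":-532,"z":50,"az":-0.173,"claw":70},{"x":-542,"y":-532,"z":50,"az":-0.173,"claw":70},{"x":-542,"y":-532,"z":50,"az":-0.173,"claw":70},{"x":-542,"y":-532,"z":50,"az":-0.173,"claw":70},{"x":-542,"y":-532,"z":50,"az":-0.173,"claw":70},{"x":-542,"y":-532,"z":50,"az":-0.173,"claw":70},{"x":-542,"y":-532,"z":50,"az":-0.173,"claw":70},{"x":-542,"y":-532,"z":50,"az":-0.173,"claw":70},{"x":-542,"y":-532,"z":50,"az":-0.173,"claw":70},{"x":-542,"y":-532,"z":50,"az":-0.173,"claw":70},{"x":-542,"y":-532,"z":50,"az":-0.173,"claw":70},{"x":-542,"y":-532,"z":50,"az":-0.173,"claw":70},{"x":-542,"y":-532,"z":50,"az":-0.173,"claw":70},{"x":-542,"y":-532,"z":50,"az":-0.173,"claw":70},{"x":-542,"y":-532,"z":50,"az":-0.173,"claw":70}]}' 35
python3 - <<'E'
from h import *
s=manip.sense();print(s['eef_pos'],s['ee_rot'],s['q'],s['contact_force'])
T=manip.camera('top')[:,:,::-1];S=manip.camera('scene')[:,:,::-1]
cv2.imwrite('pics/d.png',np.hstack([cv2.resize(T[145:245,250:360],(440,400)),cv2.resize(S[110:210,190:280],(360,400))]))
E
```

```text
[120.86112974 536.25523976 218.17559017] [-1.79942759e+02 -6.76871129e-03  1.67291542e+02] [ 7.24454514e+01  2.01205477e+01  9.46712320e+01  2.10159030e-03
  6.52658290e+01 -4.84697410e+00] [-0.00950817 -0.58719557 -1.07748807]invalid input at $.plan[0]: expected keys x, y, z, ax, ay, az, claw
```

View pics/d.png

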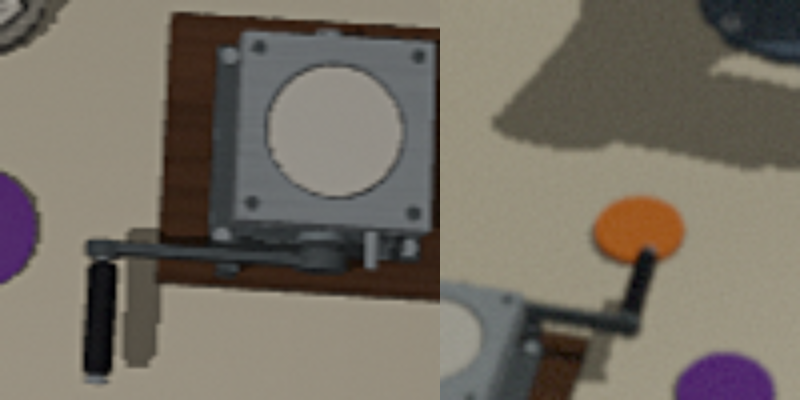

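The move was refused because every key is required. The picture shows the lever and handle where they were and the arm not there yet.

```bash
python3 -m creep '{"plan":[{"x":-30,"y":-30,"z":0,"ax":0,"ay":0,"az":-0.02,"claw":70},{"x":-542,"y":-532,"z":50,"ax":0,"ay":0,"az":-0.173,"claw":70},{"x":-542,"y":-532,"z":50,"ax":0,"ay":0,"az":-0.173,"claw":70},{"x":-542,"y":-532,"z":50,"ax":0,"ay":0,"az":-0.173,"claw":70},{"x":-542,"y":-532,"z":50,"ax":0,"ay":0,"az":-0.173,"claw":70},{"x":-542,"y":-532,"z":50,"ax":0,"ay":0,"az":-0.173,"claw":70},{"x":-542,"y":-532,"z":50,"ax":0,"ay":0,"az":-0.173,"claw":70},{"x":-542,"y":-532,"z":50,"ax":0,"ay":0,"az":-0.173,"claw":70},{"x":-542,"y":-532,"z":50,"ax":0,"ay":0,"az":-0.173,"claw":70},{"x":-542,"y":-532,"z":50,"ax":0,"ay":0,"az":-0.173,"claw":70},{"x":-542,"y":-532,"z":50,"ax":0,"ay":0,"az":-0.173,"claw":70},{"x":-542,"y":-532,"z":50,"ax":0,"ay":0,"az":-0.173,"claw":70},{"x":-542,"y":-532,"z":50,"ax":0,"ay":0,"az":-0.173,"claw":70},{"x":-542,"y":-532,"z":50,"ax":0,"ay":0,"az":-0.173,"claw":70},{"x":-542,"y":-532,"z":50,"ax":0,"ay":0,"az":-0.173,"claw":70},{"x":-542,"y":-532,"z":50,"ax":0,"ay":0,"az":-0.173,"claw":70},{"x":-542,"y":-532,"z":50,"ax":0,"ay":0,"az":-0.173,"claw":70},{"x":-542,"y":-532,"z":50,"ax":0,"ay":0,"az":-0.173,"claw":70},{"x":-542,"y":-532,"z":50,"ax":0,"ay":0,"az":-0.173,"claw":70},{"x":-542,"y":-532,"z":50,"ax":0,"ay":0,"az":-0.173,"claw":70}]}' 35
python3 - <<'E'
from h import *
s=manip.sense();print(s['eef_pos'],s['ee_rot'],s['q'],s['contact_force'])
T=manip.camera('top')[:,:,::-1];S=manip.camera('scene')[:,:,::-1]
cv2.imwrite('pics/e.png',np.hstack([cv2.resize(T[145:245,250:360],(440,400)),cv2.resize(S[110:210,190:280],(360,400))]))
E
```

```text
t: 2.2
eef_pos: [532.3, -100.7, 168.9]
ee_rot: [180.0, 0.0, 177.3]
contact_force: [0.9, 0.4, 0.5]
finger_gap: 0.748
grasp_force: 0.0
[ 532.302899   -100.65270197  168.88483525] [1.79997104e+02 4.23041731e-03 1.77278187e+02] [-1.56335834e+01  2.25465891e+01  9.87681750e+01  4.41078495e-03
  5.86817596e+01 -1.02914063e+02] [0.91758217 0.39284273 0.54323051]
```

View pics/e.png

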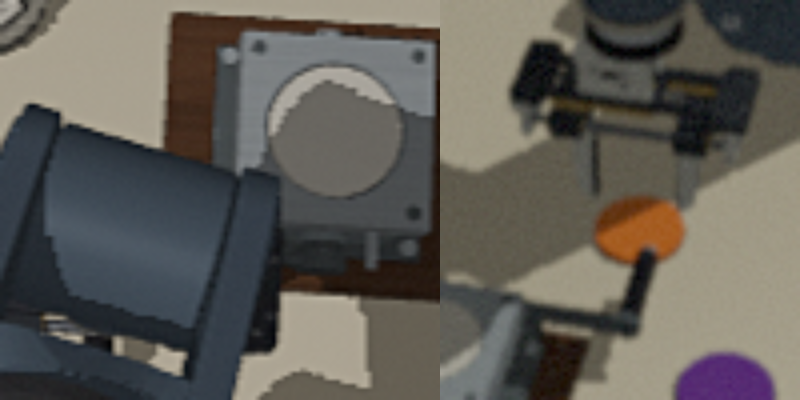

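The open fingers hang above B's handle, one on each side of it in the scene view. Next: go down and close.

```bash
python3 -m creep '{"plan":[{"x":0,"y":0,"z":30,"ax":0,"ay":0,"az":0,"claw":60},{"x":0,"y":0,"z":60,"ax":0,"ay":0,"az":0,"claw":60},{"x":0,"y":0,"z":90,"ax":0,"ay":0,"az":0,"claw":60},{"x":0,"y":0,"z":110,"ax":0,"ay":0,"az":0,"claw":60},{"x":0,"y":0,"z":122,"ax":0,"ay":0,"az":0,"claw":60},{"x":0,"y":0,"z":129,"ax":0,"ay":0,"az":0,"claw":60},{"x":0,"y":0,"z":129,"ax":0,"ay":0,"az":0,"claw":60},{"x":0,"y":0,"z":129,"ax":0,"ay":0,"az":0,"claw":30},{"x":0,"y":0,"z":129,"ax":0,"ay":0,"az":0,"claw":30},{"x":0,"y":0,"z":129,"ax":0,"ay":0,"az":0,"claw":10},{"x":0,"y":0,"z":129,"ax":0,"ay":0,"az":0,"claw":10},{"x":0,"y":0,"z":129,"ax":0,"ay":0,"az":0,"claw":10},{"x":0,"y":0,"z":129,"ax":0,"ay":0,"az":0,"claw":10},{"x":0,"y":0,"z":129,"ax":0,"ay":0,"az":0,"claw":10},{"x":0,"y":0,"z":129,"ax":0,"ay":0,"az":0,"claw":10}]}' 35
python3 - <<'E'
from h import *
T=manip.camera('top')[:,:,::-1];S=manip.camera('scene')[:,:,::-1]
cv2.imwrite('pics/f.png',np.hstack([cv2.resize(T[145:245,250:360],(440,400)),cv2.resize(S[110:210,190:280],(360,400))]))
E
```

```text
t: 3.8
eef_pos: [532.7, -102.5, 39.8]
ee_rot: [-179.9, 0.0, 177.2]
contact_force: [-1.3, -6.5, 0.6]
finger_gap: 0.226
grasp_force: 35.0
```

View pics/f.png

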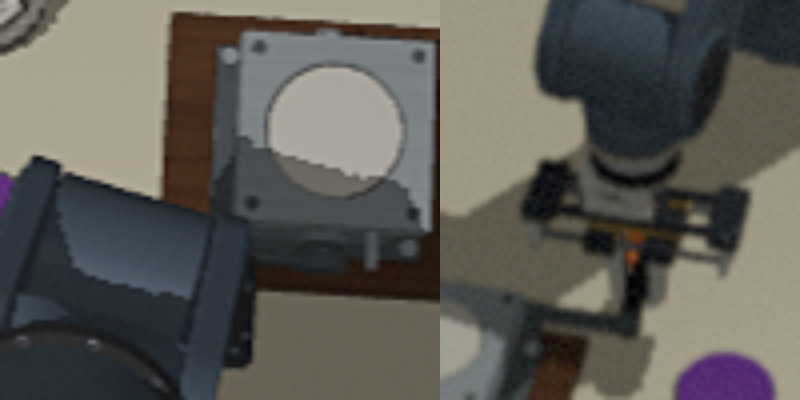

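Gripped, with a 21 mm opening and 35 N; the fingers are around the black grip at about crop (635,275). Swing the first half and check for slip.

```bash
python3 -m creep '{"plan":[{"x":0,"y":-2,"z":-7,"ax":0,"ay":0,"az":0,"claw":10},{"x":0,"y":-3,"z":-15,"ax":0,"ay":0,"az":0,"claw":10},{"x":0,"y":-4,"z":-30,"ax":0,"ay":0,"az":0,"claw":10},{"x":0,"y":-8,"z":-44,"ax":0,"ay":0,"az":0,"claw":10},{"x":0,"y":-13,"z":-58,"ax":0,"ay":0,"az":0,"claw":10},{"x":0,"y":-20,"z":-72,"ax":0,"ay":0,"az":0,"claw":10},{"x":0,"y":-28,"z":-85,"ax":0,"ay":0,"az":0,"claw":10},{"x":0,"y":-37,"z":-97,"ax":0,"ay":0,"az":0,"claw":10},{"x":0,"y":-47,"z":-108,"ax":0,"ay":0,"az":0,"claw":10},{"x":0,"y":-47,"z":-108,"ax":0,"ay":0,"az":0,"claw":10}]}' 35
```

```text
t: 4.9
eef_pos: [530.7, -149.2, 148.9]
ee_rot: [180.0, 0.1, 177.1]
contact_force: [4.0, 5.1, -2.3]
finger_gap: 0.226
grasp_force: 35.0
```

```bash
python3 -m creep '{"plan":[{"x":0,"y":-11,"z":-10,"ax":0,"ay":0,"az":0,"claw":10},{"x":0,"y":-24,"z":-19,"ax":0,"ay":0,"az":0,"claw":10},{"x":0,"y":-37,"z":-26,"ax":0,"ay":0,"az":0,"claw":10},{"x":0,"y":-50,"z":-32,"ax":0,"ay":0,"az":0,"claw":10},{"x":0,"y":-64,"z":-37,"ax":0,"ay":0,"az":0,"claw":10},{"x":0,"y":-79,"z":-40,"ax":0,"ay":0,"az":0,"claw":10},{"x":0,"y":-92,"z":-42,"ax":0,"ay":0,"az":0,"claw":10},{"x":0,"y":-100,"z":-42,"ax":0,"ay":0,"az":0,"claw":10},{"x":0,"y":-105,"z":-42,"ax":0,"ay":0,"az":0,"claw":10},{"x":0,"y":-105,"z":-42,"ax":0,"ay":0,"az":0,"claw":10},{"x":0,"y":-105,"z":-42,"ax":0,"ay":0,"az":0,"claw":10},{"x":0,"y":-105,"z":-42,"ax":0,"ay":0,"az":0,"claw":10}]}' 35
python3 - <<'E'
from h import *
T=manip.camera('top')[:,:,::-1];S=manip.camera('scene')[:,:,::-1]
cv2.imwrite('pics/g.png',np.hstack([cv2.resize(T[145:245,270:380],(440,400)),cv2.resize(S[130:230,150:240],(360,400))]))
E
```

```text
t: 6.1
eef_pos: [526.5, -252.9, 190.1]
ee_rot: [180.0, 0.2, 177.2]
contact_force: [7.8, 3.7, 1.4]
finger_gap: 0.225
grasp_force: 35.0
```

View pics/g.png

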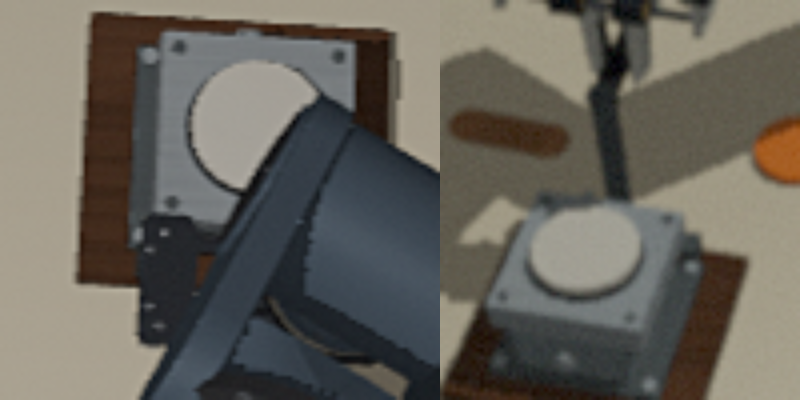

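The lever now stands straight up and is held in the fingers. The tile is clearly raised above the rim, at about crop (585,248). The handle has moved 150.5 mm sideways and 150 mm up, so q ≈ 1.57.

```bash
python3 - <<'E'
from h import *
s=manip.sense();print(s['t'],s['eef_pos'],s['grasp_force'],abs(s['joint_velocities']).max())
print(manip.finish_job())
E
```

```text
6.2 [ 526.5244756  -252.83246094  190.10799168] 34.995624125003815 0.06760711312008925
the job is handed in; nothing more can be done
None
```

I swung mould B's lever, the one with the whole tile, straight up (about 1.57 rad by the handle's measured travel) and am still holding it there with a 35 N grip; the tile is raised above the rim, and the job is handed in at 6.2 s.

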